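# Lock the outfeed roller arm: push the pin home and clip it

## Robot

A 6-joint arm with a two-finger parallel gripper is mounted at the origin on the work surface. World frame = base frame: x ahead of the robot, y to its left, z up, the work surface at z = 0. Lengths are in m, angles in degrees, forces in N, time in s.
With the tool pointing down it reaches from about 0.35 to 0.875 m from the base axis. Payload 4.2 kg.
Tool frame: the origin (TCP) lies midway between the tips of the shut fingers; the grasp point (between the pads) lies 19 mm behind it; z points along the fingers, y is the line along which they close (so a half turn about z gives the same grasp; the last joint's range is limited). The gripper opens to 87 mm and grips with 3 to 60 N. Pads are 19 mm wide; open, the fingers measure 117 mm over their backs; the gripper's body (75 mm by 190 mm) begins 51 mm behind the grasp point.
Start: joints at [-58.866, 22.042, 0.453, 0, -68.411, -14.817], TCP at [0.176, -0.6, 0.223] pointing down, gripper open.
Joint ranges: [-179.83, 179.83], [-69.29, 118.12], [-61.27, 80.66], [-181.25, 117.63], [-171.15, -9.14], [-177.46, 177.46]. Speed limits (degrees/s): [159.86, 159.86, 180, 180, 180, 180].

## Interface

Orientations are given as a 3x3 rotation matrix whose columns are the frame's x, y, z axes.
In Python, from station import r, cams gives the robot as it stands.
- The arm moves only by the tool play_rows, never from a script. Its argument "commands" is text: rows parted by semicolons, each of 6 numbers parted by spaces: the shift along the world's x, y, z normalised to -1 to 1, where 1 is 30 mm, then the turn, a rotation vector about the world's x, y, z normalised to -1 to 1, where 1 is 0.15 rad. A call has 1 to 20 rows; each row shifts and turns the commanded pose from where the row before left it; what a row does not reach is not made up. A row lasts 1/10 s, in which the tool goes at most 50 mm and 8.59 degrees, less where a joint would pass 70% of its speed; a pose out of reach is approached as far as the arm can. A call with a number of a shift or a turn outside -1 to 1 is refused whole. A call with a gripper value outside its range is refused whole. "grip" is the finger opening in mm, from 0 to 87, set as the call begins (left out, the last holds). The fingers move at their own pace and stop on an object; the grip force is fixed at half the most. Time passes only in rows, so rows that do not move let the fingers close. It gives the time, the measured TCP pose, the force, the opening and the grip force at its end, in the units of the state.
- r.sense(): the state, without advancing time (a new reading comes with each control period).
- cams.capture(name): name is "side" or "top" or "wrist"; returns (picture, depth): 480x640x3 uint8, blue, green, red; 480x640 float32, m along the optical axis (not along the pixel's ray), 0 where there is no reading.
- cams.camera_info(name): a dict with "mtx" (3x3 intrinsics, pixels), "R" (3x3) and "t" (3): a world point X has camera coordinates R X + t. Camera axes: x right, y down, z forward; pixel columns grow to the right and rows downward; lengths in m; the calibration is good to about 2 mm. A picture is of the moment at which its call begins: read the wrist's pose just before it. camera_info takes no time and is no camera call; for the wrist camera it gives the pose at the moment of the call.
- r.finish_job(): hands the job in; it is judged then, once.
The state is a dict: "time_s": time; "joints": joint angles; "joint_velocities": joint speeds; "effort": joint torques, N m; "tcp_pos": TCP position; "ee_rot": TCP orientation; "wrist_force": force on the tool from outside, world axes, zero at the start; "moment": the same for the moment, N m; "gripper_width": opening from 0.0 (shut) to 1.0 (fully open); "gripper_force": force on a finger pad.
Only numpy, scipy, OpenCV 4.12 (cv2) and the standard library are available. Lean on these libraries where they do the work, as an engineer would, in place of code of your own. Each camera call takes 0.05 s, during which the arm holds its last target. There are 200 camera calls.

## Task

Lock the outfeed roller arm in its bench bracket: push the locking pin fully home, then take the R-clip from its wooden block, start its straight leg down through the cross hole in the pin's end, and press it down until the bow springs over the pin. Leave the clip fully home and let go, and do not disturb the other things on the bench.

Things in the scene. Friction and masses are not known exactly. Their poses are not given: they have to be found in the camera images.
- bracket: Grey fork bracket fixed to the bench; origin on the bench under the fork's middle, z up. Base plate 150 x 110 x 10 mm. Cheeks 50 mm (x) by 10 mm (y), outer faces at y = +/-25 mm, tops 108 mm up. Between them the tongue of an aluminium arm (28 mm wide, top 105 mm up) that runs to +x, with a black roller 290 mm out (220 mm wide, top 117 mm up). The pin lies along y at x = 0, axis 85 mm up.
- pin (a joint): How far the locking pin (steel, 25 mm round) has been pushed, in m, 0 to 0.036; 0.036 is fully home, head against the cheek. It starts 24 to 36 mm short of home, its cross hole hidden in the fork. It slides to the bracket's -y against about 4 N of friction and stays where it is left; the drilled end comes out of the -y cheek.
- pin_head (a point): Centre of the outer face of the pin's head, on the bracket's +y side: a dark steel disc 40 mm across, 14 mm thick. Moves with the pin. Push here towards the bracket's -y. With the pin home it lies at y = 39 mm in the bracket's frame.
- pin_hole (a point): Centre of the upright cross hole in the pin's drilled end; axes parallel to the bracket's. With the pin home it stands 18 mm clear of the -y cheek. The pin's last 28 mm (14 mm either side of the hole) is milled to an octagon 18 mm wide and high, its level top flat 12 mm wide and 9 mm above this point. Hole 7 mm across, right through, with a 1.5 mm countersink on top (10 mm at the mouth).
- rack: Fixed wooden block on the bench, 60 x 80 x 43 mm (x, y, z), origin under its centre. In the middle of its top a hole 6 mm across and 28 mm deep, in which the clip's leg stands, leaning by up to about 3 degrees in its play.
- clip: Steel R-clip of 5 mm round wire, 65 g, standing upright in the block. Origin: foot of the straight leg, on its axis; z runs up the leg. It is flat in its y-z plane, sprung bow on the +y side. The leg (y = 0) is 93 mm long. From the head the bow runs down to a flat shoulder at z = 75 mm, a belly at y = 12.4 mm (z = 75 to 58 mm), a waist at y = 7.5 mm, z = 51.5 mm, and a flared end.
- clip_head (a point): Centre of the clip's closed head loop, to grip by: clip y = 7 mm, z = 104 mm. Outer width 31 mm, from clip y = -8.5 to 22.5 mm, with straight upright sides from z = 98 to 110 mm; 5 mm thick in x.
- clip_seat (a point): Point on the straight leg's axis, 63 mm above its foot; level with pin_hole within about 2 mm when the clip is fully home, its shoulder resting on the pin's top. It has play in the hole and may then lean by up to about 7 degrees.
- clip_bow (a joint): Opening of the clip's sprung bow, in rad: 0 shut (at rest, and again when it has sprung over), about 0.1 while riding over the pin; spring 7 N m per rad about clip y = 9 mm, z = 91 mm. Once the flare sits on the pin, the clip has about 22 mm to go: pressing takes some 5 to 15 N, and once the waist is past the pin's middle the bow pulls the clip home.
- bow_tip (a point): Flared free end of the bow: clip y = 13.5 mm, z = 38.5 mm. The bow must come down beside the pin, so the clip's plane must stand square to the pin's length; either side of the pin will do. With the leg in the hole, the flare meets the pin when the foot is about 41 mm below pin_hole; let go there, the clip stays standing in the hole.
- jar: Glass jar with steel lid, 60 mm across, 85 mm high, a bystander; origin under its centre.
- glue: White glue bottle, 54 mm across, 130 mm high, a bystander; origin under its centre.
- screwdriver: Screwdriver with red handle lying on the bench, a bystander; about 200 mm long along its x.
- offcut: Flat wooden offcut, 110 x 45 x 22 mm, a bystander; origin under its centre.
- clip_top (a point): Top of the head loop, where to press: clip y = 5 mm, z = 117.5 mm; the top is flat from y = 0 to 14 mm.

How it is judged (in metres and radians):
On the way, in this order (a step that is already met when the one before it is completed fails the run):
1. the locking pin is pushed fully home (within 3 mm) (value of joint pin above 0.033 m), for 0.2 s.
2. the clip's straight leg is down through the pin's cross hole, its foot below the pin (z of clip in the frame of pin_hole below -0.012 m and horizontal distance between clip and pin_hole below 0.011 m and value of joint pin above 0.033 m), for 0.2 s.
At the end, for the whole second after the job is handed in: The pin is home (within 3 mm), the clip's straight leg is through its cross hole with the clip upright (within 0.2 rad) and its seat point within 5 mm of the hole's centre, the bow has sprung shut (under 0.04 rad) with its end more than 18 mm below the pin's centre, and the clip is at rest (value of joint pin above 0.033 m and distance between clip_seat and pin_hole below 0.005 m and angle between the z axis of clip and the z axis of bracket, either way round below 0.2 rad and z of bow_tip in the frame of pin_hole below -0.018 m and value of joint clip_bow below 0.04 rad and linear speed of clip below 0.02 m/s); the robot touches nothing.
It fails at once if a bystander (jar, glue bottle, screwdriver, offcut) is moved by more than 30 mm or the jar or bottle is tipped (distance of any of jar, glue, screwdriver, offcut from where it was at the start of the episode above 0.03 m or angle between any of jar, glue's own z axis and vertical above 0.4 rad).
It also fails if it takes over 61 s, if anything falls off the work surface, if the arm or the gripper's body presses on something with over 40 N, if the wrist force passes 120 N, or if a joint passes its speed limit or range.

## Working session

There is one attempt and no reset: what is moved stays moved. The work goes in short steps, Python scripts to look and compute and a tool call to move; the robot and the scene stay as the last step left them, time stands still between calls to the robot, and variables do not carry over. Pictures are saved under pics/ and viewed, at most 10 in all, crops included, and the job is handed in when it is done.

Besides the shell and the picture viewer there is one more tool, called after "Emit:" as name(argument=value, ...), one argument or row to a line, values as JSON. play_rows: Moves the arm, as the interface text tells. Scaled input: -1 to 1 covers 30 mm each way for a shift and 0.15 rad each way for a turn. Its arguments: {"type":"object","properties":{"commands":{"type":"string"},"grip":{"type":"number"}},"required":["commands"]}

```bash
mkdir -p pics; cat > h.py <<'E'
import numpy as np, cv2
from station import r, cams
def snap(n, tag):
    i=cams.camera_info(n); p,d=cams.capture(n); cv2.imwrite(f'pics/{tag}.png',p); np.savez(f'pics/{tag}.npz',p=p,d=d,**{k:np.array(i[k]) for k in('mtx','R','t')}); return p,d,i
def load(tag):
    z=np.load(f'pics/{tag}.npz'); return z['p'],z['d'],z
def dep(i,d,u,v):
    z=float(d[int(v),int(u)]); c=np.linalg.inv(i['mtx'])@[u,v,1]*z; return i['R'].T@(c-i['t'])
def plane(i,u,v,h):
    o=-i['R'].T@i['t']; k=i['R'].T@np.linalg.inv(i['mtx'])@[u,v,1]; return o+k*(h-o[2])/k[2]
def proj(i,X):
    c=i['mtx']@(i['R']@np.array(X)+i['t']); return c[:2]/c[2]
def cloud(i,d):
    v,u=np.mgrid[:480,:640]; c=(np.linalg.inv(i['mtx'])@np.stack([u.ravel(),v.ravel(),np.ones(u.size)]))*d.ravel()
    return (i['R'].T@(c-np.array(i['t'])[:,None])).T.reshape(480,640,3)
E
python3 -c "
from h import *
for n in('top','side'):
    p,d,i=snap(n,n); print(n,-i['R'].T@i['t'],i['mtx'][0,0])
print(r.sense())"
```

```text
top [0.47192256 0.06284824 0.76764432] 467.32680799989095
side [0.3900041  0.82454605 0.63403046] 563.6141459526683
{'time_s': 0.1, 'joints': array([-5.88642676e+01,  2.20858405e+01,  3.86773305e-01, -2.35068269e-02,
       -6.84130718e+01, -1.48172617e+01]), 'joint_velocities': array([ 0.03502376, -0.04759009,  0.21603052,  0.06297233, -0.00479155,
       -0.07683502]), 'effort': array([ 1.63731038e-04, -3.91689885e+01,  1.87935126e+01,  4.23191965e+00,
        1.34809440e-02, -7.35955450e-05]), 'tcp_pos': array([ 0.17546654, -0.59928907,  0.22157342]), 'ee_rot': array([[-9.59757223e-01, -2.80830205e-01, -6.85446745e-04],
       [-2.80831010e-01,  9.59755405e-01,  1.87248340e-03],
       [ 1.32011321e-04,  1.98962417e-03, -9.99998012e-01]]), 'wrist_force': array([-0.23903487,  0.14348512,  0.10436434]), 'moment': array([-0.03891723, -0.01011918,  0.00295174]), 'gripper_force': 0.0, 'gripper_width': 1.000287635897998}
```

View pics/top.png

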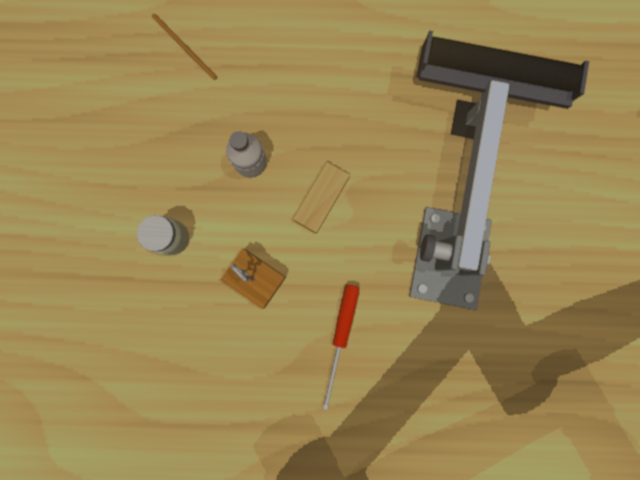

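View pics/side.png

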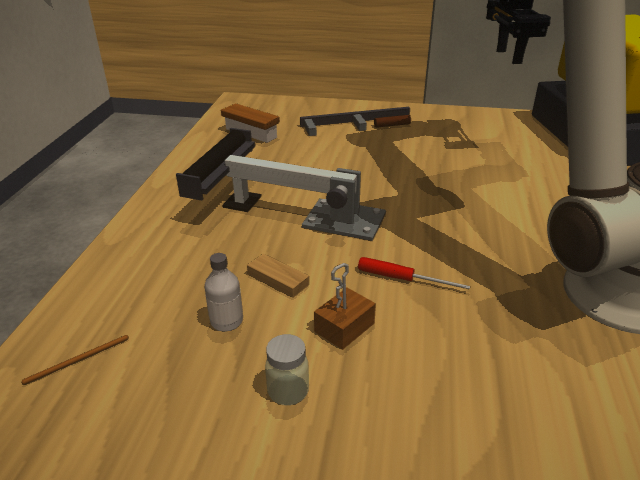

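The top view shows the bracket at about (450,255), with the pin head at (427,248) on the +y side. The clip and block are at (250,275), the jar at (158,235), the glue at (245,155), the offcut at (322,197) and the screwdriver at (340,340). The side view shows the clip standing at (340,285).

```bash
python3 -c "
from h import *
p,d,i=load('top'); P=cloud(i,d)
Z=P[...,2]
def box(a,b,c,e): m=np.zeros((480,640),bool); m[c:e,a:b]=1; return m
# arm top
m=box(440,520,100,290)&(abs(Z-.105)<.004); q=P[m]
rect=cv2.minAreaRect(q[:,:2].astype(np.float32)); print('arm',m.sum(),q[:,2].mean(),rect,cv2.boxPoints(rect))
# cheek tops + base plate
m=box(400,500,200,315)&(abs(Z-.010)<.004); q=P[m]; rect=cv2.minAreaRect(q[:,:2].astype(np.float32)); print('plate',m.sum(),rect,cv2.boxPoints(rect))
m=box(410,445,225,270)&(Z>.06); q=P[m]; print('head',m.sum(),q.min(0),q.max(0),q.mean(0))
m=box(210,295,230,315)&(abs(Z-.043)<.004); q=P[m]; rect=cv2.minAreaRect(q[:,:2].astype(np.float32)); print('rack',m.sum(),rect,cv2.boxPoints(rect))
m=box(215,290,240,300)&(Z>.055); q=P[m]; print('clip',m.sum(),q.min(0),q.max(0))
v,u=np.where(m); 
for a in sorted(zip(q[:,2].round(3),u,v,q[:,0].round(3),q[:,1].round(3)))[::-6]: print(*a)
for n,b in dict(jar=(135,190,210,258),glue=(225,270,130,180)).items():
    m=box(*b)&(Z>.05); q=P[m]; print(n,q.min(0),q.max(0))
p,d,i=load('side'); P=cloud(i,d);Z=P[...,2]
m=box(325,355,260,312)&(Z>.05)&(Z<.17)&(abs(P[...,1]-.3)<.15); q=P[m]; print('sideclip',m.sum())
v,u=np.where(m)
for a in sorted(zip(q[:,2].round(3),u,v,q[:,0].round(3),q[:,1].round(3)))[::-8]: print(*a)
cv2.imwrite('pics/crop.png',cv2.resize(p[250:350,300:400],(600,600),interpolation=cv2.INTER_CUBIC))
"
```

```text
arm 3841 0.10490409151507527 ((0.6150991916656494, -0.1734195202589035), (0.05047193169593811, 0.2588040828704834), 80.80842590332031) [[ 0.4833276  -0.17766128]
 [ 0.7388086  -0.2190016 ]
 [ 0.74687076 -0.16917776]
 [ 0.4913898  -0.12783743]]
plate 3368 ((0.5122141242027283, -0.15698818862438202), (0.11076237261295319, 0.14996230602264404), 80.3314208984375) [[ 0.4289968  -0.19898972]
 [ 0.576829   -0.22417572]
 [ 0.59543145 -0.11498666]
 [ 0.44759923 -0.08980066]]
head 544 [ 0.47192256 -0.13116752  0.06049794] [0.54079574 0.06284824 0.76764432] [ 0.51808331 -0.10163817  0.10688513]
rack 1863 ((0.4694834351539612, 0.15999042987823486), (0.08046581596136093, 0.0601973757147789), 56.98110580444336) [[0.42232242 0.14265674]
 [0.47279736 0.10985425]
 [0.5166445  0.17732412]
 [0.4661695  0.21012661]]
clip 169 [0.46602804 0.06284824 0.05529707] [0.48880149 0.17854183 0.76764432]
0.768 284 286 0.472 0.063
0.768 264 262 0.472 0.063
0.768 237 282 0.472 0.063
0.768 216 260 0.472 0.063
0.132 241 277 0.471 0.163
0.132 237 272 0.478 0.169
0.131 240 274 0.475 0.165
0.131 236 269 0.482 0.171
0.13 
[... 1098 characters left out ...]
0.179
0.11 346 274 0.466 0.162
0.108 345 276 0.467 0.163
0.107 337 280 0.478 0.174
0.106 338 280 0.477 0.172
0.104 339 279 0.476 0.167
0.101 342 278 0.472 0.161
0.099 341 282 0.473 0.168
0.096 343 282 0.47 0.164
0.094 345 283 0.467 0.163
0.092 342 285 0.471 0.166
0.091 337 288 0.478 0.173
0.09 338 288 0.476 0.172
0.088 338 289 0.476 0.172
0.085 336 290 0.48 0.171
0.083 338 292 0.476 0.173
0.08 339 292 0.475 0.169
0.078 338 295 0.476 0.174
0.076 337 295 0.478 0.172
0.073 337 296 0.478 0.171
0.071 338 298 0.476 0.173
0.067 345 296 0.467 0.162
0.065 345 297 0.467 0.161
0.063 338 300 0.477 0.168
0.06 340 302 0.473 0.169
0.058 343 300 0.47 0.161
0.056 337 305 0.478 0.172
0.053 338 307 0.476 0.172
```

View pics/crop.png

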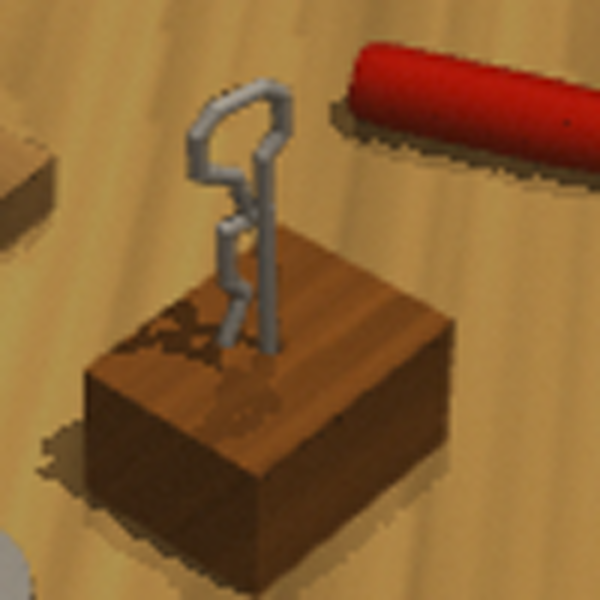

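The crop shows the straight leg on the right at (265,350) and the bow on the left. So clip +y points at a world angle of about 45°. The block centre is at (0.4695, 0.160). The bracket is at (0.512, -0.157) with a yaw of -9.7°. I'll approach the pin head with the fingers shut, tool y along bracket x.

Emit:
play_rows(
  commands="0.592 0.918 0 0 0 0.3725;0.592 0.918 0 0 0 0.3725;0.592 0.918 0 0 0 0.3725;0.592 0.918 0 0 0 0.3725;0.592 0.918 0 0 0 0.3725;0.592 0.918 0 0 0 0.3725;0.592 0.918 0 0 0 0.3725;0.592 0.918 0 0 0 0.3725;0.592 0.918 0 0 0 0.3725;0.592 0.918 0 0 0 0.3725;0.592 0.918 0 0 0 0.3725;0.592 0.918 0 0 0 0.3725;0.592 0.918 0 0 0 0.3725;0.592 0.918 0 0 0 0.3725;0.592 0.918 0 0 0 0.3725;0.592 0.918 0 0 0 0.3725;0.592 0.918 0 0 0 0.3725;0.592 0.918 0 0 0 0.3725;0.592 0.918 0 0 0 0.3725;0.592 0.918 0 0 0 0.3725",
  grip=0,
)

```text
time_s: 2.1
tcp_pos: [0.5311, -0.0477, 0.2222]
ee_rot: [[-0.165, -0.986, -0.001], [-0.986, 0.165, 0.0], [0.0, 0.001, -1.0]]
wrist_force: [0.3, -0.9, -0.1]
gripper_width: 0.006
gripper_force: 0.0
```

```bash
python3 -c "
from h import *
B=np.array([.5122,-.1570]);a=np.radians(-9.67);X=np.array([np.cos(a),np.sin(a)]);Y=np.array([-X[1],X[0]])
for n in('top','side'):
    p,d,i=load(n);P=cloud(i,d);q=P[(d>0)&(P[...,2]>.06)&(P[...,2]<.103)]
    l=np.c_[(q[:,:2]-B)@X,(q[:,:2]-B)@Y,q[:,2]]
    k=l[(abs(l[:,0])<.03)&(l[:,1]>.03)&(l[:,1]<.1)]; print(n,len(k),k.min(0),k.max(0),np.percentile(k[:,1],[50,80,90,95]))
    k=l[(abs(l[:,0])<.03)&(l[:,1]>.015)&(l[:,1]<.03)]; print(' cheek',len(k),k.min(0),k.max(0))
s=r.sense();print(s['joints'],s['tcp_pos'],s['ee_rot'][:,1])
"
```

```text
top 492 [-0.01984246  0.03004041  0.06923505] [0.01944622 0.06465167 0.10298443] [0.05305496 0.06364441 0.06409326 0.06430289]
 cheek 230 [-0.02503407  0.01796528  0.06008312] [0.02423557 0.02993486 0.10288442]
side 335 [-0.02337816  0.03123952  0.06514143] [0.0156889 0.0669303 0.1029148] [0.06231227 0.06388024 0.06468591 0.06534208]
 cheek 264 [-0.02842968  0.01570132  0.06008066] [0.02949141 0.02985085 0.10288747]
[ 1.22982861e+01  1.31451406e+01 -1.24198814e+01 -1.17066799e-02
 -6.44806843e+01 -2.18096692e+01] [ 0.5310659  -0.04772094  0.22218512] [-9.86237899e-01  1.65330433e-01  8.09111480e-04]
```

The head's face is at bracket y of about 64.5 mm, so the pin has 25.5 mm to go. I'll lower the tool and push.

Emit:
play_rows(
  commands="0 0 -0.95 0 0 0;0 0 -0.95 0 0 0;0 0 -0.95 0 0 0;0 0 -0.95 0 0 0;0 0 -0.95 0 0 0;-0.084 -0.493 0 0 0 0;-0.084 -0.493 0 0 0 0;-0.042 -0.247 0 0 0 0;-0.042 -0.247 0 0 0 0;-0.042 -0.247 0 0 0 0;0 0 0 0 0 0",
)

```text
time_s: 3.2
tcp_pos: [0.5224, -0.1019, 0.081]
ee_rot: [[-0.168, -0.986, 0.002], [-0.986, 0.168, -0.001], [0.0, -0.002, -1.0]]
wrist_force: [-0.1, -0.2, 0.5]
gripper_width: 0.005
gripper_force: 0.0
```

Emit:
play_rows(
  commands="-0.034 -0.197 0 0 0 0;-0.034 -0.197 0 0 0 0;0 0 0 0 0 0",
)

```text
time_s: 3.5
tcp_pos: [0.5215, -0.1084, 0.0809]
ee_rot: [[-0.169, -0.986, 0.005], [-0.986, 0.169, 0.006], [-0.007, -0.004, -1.0]]
wrist_force: [-1.3, 23.4, 5.3]
gripper_width: 0.004
gripper_force: 11.4
```

Emit:
play_rows(
  commands="-0.011 -0.066 0 0 0 0;0 0 0 0 0 0;0 0 0 0 0 0",
)

```text
time_s: 3.8
tcp_pos: [0.5215, -0.1085, 0.0809]
ee_rot: [[-0.168, -0.986, 0.005], [-0.986, 0.168, 0.008], [-0.009, -0.004, -1.0]]
wrist_force: [-1.4, 30.3, 6.7]
gripper_width: 0.004
gripper_force: 14.9
```

The force rises with no movement, so the pin is home. I'll back off and go above the clip.

Emit:
play_rows(
  commands="0.084 0.493 0 0 0 0;0.084 0.493 0 0 0 0;0 0 1 0 0 0;0 0 1 0 0 0;0 0 1 0 0 0;0 0 1 0 0 0;0 0 1 0 0 0;-0.17 0.823 0 0 0 0.637;-0.17 0.823 0 0 0 0.637;-0.17 0.823 0 0 0 0.637;-0.17 0.823 0 0 0 0.637;-0.17 0.823 0 0 0 0.637;-0.17 0.823 0 0 0 0.637;-0.17 0.823 0 0 0 0.637;-0.17 0.823 0 0 0 0.637;-0.17 0.823 0 0 0 0.637;-0.17 0.823 0 0 0 0.637;0 0 0 0 0 0;0 0 0 0 0 0",
  grip=87,
)

```text
time_s: 5.7
tcp_pos: [0.4735, 0.1616, 0.2298]
ee_rot: [[0.708, -0.706, -0.001], [-0.706, -0.708, -0.001], [0.0, 0.001, -1.0]]
wrist_force: [0.0, -0.8, -0.2]
gripper_width: 0.998
gripper_force: 0.0
```

```bash
python3 -c "
from h import *
p,d,i=snap('wrist','w1');print(i['R'],-i['R'].T@i['t'])
s=r.sense();print(s['joints'],s['tcp_pos'],s['ee_rot'])
for X in [(.4695,.160,.043),(.475,.1665,.130)]: print(proj(i,X))
snap('top','top2');p,d,i=snap('side','side2');P=cloud(i,d)
B=np.array([.5122,-.1570]);a=np.radians(-9.67);X=np.array([np.cos(a),np.sin(a)]);Y=np.array([-X[1],X[0]])
q=P[(d>0)&(P[...,2]>.066)&(P[...,2]<.103)];l=np.c_[(q[:,:2]-B)@X,(q[:,:2]-B)@Y,q[:,2]]
k=l[(abs(l[:,0])<.02)&(l[:,1]>.03)&(l[:,1]<.1)]; print(len(k),np.percentile(k[:,1],[50,80,95]))
"
```

```text
[[-0.7057034  -0.70850608  0.00135948]
 [-0.67696239  0.67484818  0.29377178]
 [-0.20905653  0.20639543 -0.95587462]] [0.53097113 0.10422613 0.39254094]
[ 3.74463504e+01  9.52896509e+00 -1.59575558e+01  3.35060782e-02
 -6.45783389e+01  7.56774422e+00] [0.47355028 0.16118112 0.22982811] [[ 7.07458470e-01 -7.06754682e-01 -5.77544682e-04]
 [-7.06754819e-01 -7.07457702e-01 -1.10757027e-03]
 [ 3.74192044e-04  1.19174246e-03 -9.99999220e-01]]
[323.68978    215.58920644]
[312.64650512 245.87366107]
257 [0.03742839 0.03860054 0.04005402]
```

View pics/w1.png

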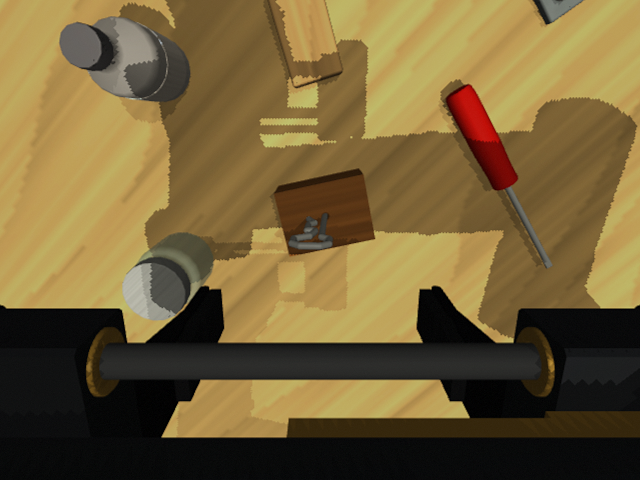

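The wrist view shows the clip at about (310,240), nearly parallel to the finger line, with both fingers clear of the jar. The pin head is confirmed at y of about 39 mm. Next I'll fit the clip's head.

```bash
python3 -c "
from h import *
c0=np.array([.475,.1665]);y=np.array([.7071,.7071])
for n in('w1','top','side'):
    p,d,i=load(n);P=cloud(i,d);q=P[(d>0)&(P[...,2]>.06)&(P[...,2]<.145)&(np.hypot(P[...,0]-.4735,P[...,1]-.1645)<.03)]
    for lo,hi in((.06,.085),(.085,.1),(.107,.125),(.125,.14)):
        k=q[(q[:,2]>lo)&(q[:,2]<hi)]
        if len(k)<8: continue
        m=k[:,:2].mean(0);w,V=np.linalg.eigh(np.cov(k[:,:2].T));v=V[:,1]*np.sign(V[0,1]);t=(k[:,:2]-m)@v;x=(k[:,:2]-m)@V[:,0]
        e=m+v*(t.min()+t.max())/2
        print(n,lo,hi,len(k),'mid',e.round(4),'len',np.ptp(t).round(4),'wid',np.ptp(x).round(4),'ang',np.degrees(np.arctan2(v[1],v[0])).round(1),'zmax',k[:,2].max().round(4))
"
```

```text
w1 0.06 0.085 117 mid [0.4756 0.1642] len 0.0165 wid 0.0049 ang 46.2 zmax 0.0848
w1 0.085 0.1 113 mid [0.4761 0.1649] len 0.0173 wid 0.0044 ang 49.0 zmax 0.1
w1 0.107 0.125 224 mid [0.4776 0.1669] len 0.0304 wid 0.005 ang 45.6 zmax 0.1246
w1 0.125 0.14 302 mid [0.4774 0.1673] len 0.03 wid 0.0055 ang 45.0 zmax 0.1336
top 0.06 0.085 20 mid [0.4753 0.1638] len 0.0158 wid 0.0037 ang 41.4 zmax 0.0844
top 0.085 0.1 15 mid [0.4763 0.1643] len 0.015 wid 0.0024 ang 44.2 zmax 0.0999
top 0.107 0.125 27 mid [0.4782 0.1666] len 0.0303 wid 0.0032 ang 44.0 zmax 0.1249
top 0.125 0.14 79 mid [0.4775 0.1677] len 0.0292 wid 0.0049 ang 44.8 zmax 0.133
side 0.06 0.085 84 mid [0.4727 0.1673] len 0.0175 wid 0.0061 ang 43.7 zmax 0.0849
side 0.085 0.1 59 mid [0.473  0.1679] len 0.017 wid 0.0053 ang 44.1 zmax 0.1
side 0.107 0.125 82 mid [0.4745 0.1688] len 0.0315 wid 0.0069 ang 45.0 zmax 0.1243
side 0.125 0.14 62 mid [0.475  0.1692] len 0.0278 wid 0.0054 ang 43.7 zmax 0.1332
```

Emit:
play_rows(
  commands="0.117 0.197 0 0 0 0;0 0 -0.869 0 0 0;0 0 -0.869 0 0 0;0 0 -0.869 0 0 0;0 0 -0.869 0 0 0;0 0 -0.869 0 0 0;0 0 0 0 0 0;0 0 0 0 0 0",
)

```text
time_s: 6.65
tcp_pos: [0.4778, 0.1677, 0.1]
ee_rot: [[0.708, -0.706, 0.0], [-0.706, -0.708, -0.001], [0.001, 0.0, -1.0]]
wrist_force: [-0.9, 0.3, 0.8]
gripper_width: 0.999
gripper_force: 0.0
```

Emit:
play_rows(
  commands="0 0 0 0 0 0;0 0 0 0 0 0;0 0 0 0 0 0;0 0 0 0 0 0;0 0 0 0 0 0;0 0 0 0 0 0;0 0 0 0 0 0;0 0 0 0 0 0;0 0 0 0 0 0;0 0 0 0 0 0",
  grip=20,
)

```text
time_s: 7.65
tcp_pos: [0.477, 0.1676, 0.0996]
ee_rot: [[0.708, -0.706, -0.0], [-0.706, -0.708, -0.0], [-0.0, 0.001, -1.0]]
wrist_force: [-0.4, 0.5, 1.1]
gripper_width: 0.34
gripper_force: 30.1
```

Emit:
play_rows(
  commands="0 0 0.4 0 0 0;0 0 0.6 0 0 0;0 0 1 0 0 0;0 0 1 0 0 0;0 0 1 0 0 0;0.083 -0.877 0 0 0 -0.455;0.083 -0.877 0 0 0 -0.455;0.083 -0.877 0 0 0 -0.455;0.083 -0.877 0 0 0 -0.455;0.083 -0.877 0 0 0 -0.455;0.083 -0.877 0 0 0 -0.455;0.083 -0.877 0 0 0 -0.455;0.083 -0.877 0 0 0 -0.455;0.083 -0.877 0 0 0 -0.455;0.083 -0.877 0 0 0 -0.455;0.083 -0.877 0 0 0 -0.455;0.083 -0.877 0 0 0 -0.455;0.083 -0.877 0 0 0 -0.455;0.083 -0.877 0 0 0 -0.455",
)

```text
time_s: 9.55
tcp_pos: [0.512, -0.2017, 0.2205]
ee_rot: [[-0.17, -0.985, 0.001], [-0.985, 0.17, -0.0], [-0.0, -0.001, -1.0]]
wrist_force: [0.2, 0.4, -0.4]
gripper_width: 0.339
gripper_force: 30.0
```

Emit:
play_rows(
  commands="0 0 0 0 0 0;0 0 0 0 0 0;0 0 0 0 0 0",
)

```text
time_s: 9.85
tcp_pos: [0.5119, -0.2, 0.2201]
ee_rot: [[-0.167, -0.986, 0.0], [-0.986, 0.167, 0.0], [-0.0, -0.0, -1.0]]
wrist_force: [0.8, 0.0, -0.9]
gripper_width: 0.338
gripper_force: 29.9
```

```bash
cat > m.py <<'E'
from h import *
B=np.array([.5122,-.1570]);a=np.radians(-9.67);X=np.array([np.cos(a),np.sin(a)]);Y=np.array([-X[1],X[0]])
def loc(P): return np.stack([(P[...,:2]-B)@X,(P[...,:2]-B)@Y,P[...,2]],-1)
E
python3 -c "
from m import *
s=r.sense();print('tcp local',loc(s['tcp_pos']),s['ee_rot'][:,1],s['gripper_width'])
snap('wrist','w2');snap('side','s3')
p,d,i=load('top2');L=loc(cloud(i,d));q=L[(d>0)&(abs(L[...,0])<.02)&(L[...,1]<-.027)&(L[...,1]>-.08)&(L[...,2]>.07)&(L[...,2]<.1)]
print('pin top2',len(q),q.min(0),q.max(0)); k=q[q[:,2]>.09];print(k.min(0),k.max(0),np.median(k,0))
for n in('w2','s3'):
    p,d,i=load(n);L=loc(cloud(i,d))
    q=L[(d>0)&(abs(L[...,0])<.02)&(L[...,1]<-.031)&(L[...,1]>-.09)&(L[...,2]>.07)&(L[...,2]<.1)]
    if len(q): print(n,'pin',len(q),q.min(0),q.max(0)); k=q[q[:,2]>.091];print('  top',len(k),k.min(0),k.max(0),k.mean(0))
    for h in np.arange(.135,.2,.01):
        k=L[(d>0)&(abs(L[...,2]-h)<.005)&(abs(L[...,1]+.043)<.012)&(L[...,0]<.004)&(L[...,0]>-.02)]
        if len(k): print('  leg',h.round(3),len(k),'x',np.percentile(k[:,0],[5,50,95]).round(4),'y',np.percentile(k[:,1],[5,50,95]).round(4),k[:,2].min().round(4))
"
```

```text
tcp local [ 0.00693184 -0.04243368  0.22005761] [-9.85994588e-01  1.66777176e-01 -2.15529359e-04] 0.3380579849672736
pin top2 245 [-0.00911315 -0.05730463  0.07482927] [ 0.00877079 -0.02773919  0.09786143]
[-0.00910502 -0.05730463  0.09000589] [ 0.00859226 -0.02773919  0.09786143] [-0.00042324 -0.04389928  0.09335555]
w2 pin 889 [-0.00969645 -0.05829789  0.07611112] [ 0.00766078 -0.03100455  0.09646629]
  top 679 [-0.00911988 -0.05820327  0.09101027] [ 0.00762491 -0.03100455  0.09646629] [-0.0006523  -0.04485593  0.0939205 ]
  leg 0.135 8 x [-0.0057 -0.0037 -0.0021] y [-0.0447 -0.0446 -0.0435] 0.1367
  leg 0.145 42 x [-0.0061 -0.0042 -0.0019] y [-0.0452 -0.0447 -0.0436] 0.1402
  leg 0.155 43 x [-0.0058 -0.0035 -0.0016] y [-0.0452 -0.0446 -0.0436] 0.1505
  leg 0.165 51 x [-0.0053 -0.003  -0.0009] y [-0.0452 -0.0447 -0.0431] 0.1607
  leg 0.175 55 x [-0.0048 -0.0026 -0.0004] y [-0.0452 -0.0445 -0.0434] 0.1701
  leg 0.185 77 x [-0.0043 -0.0018  0.0037] y [-0.0451 -0.0443 -0.0425] 0.1801
  leg 0.195 76 x [-0.0042 -0.0019  0.0003] y [-0.0452 -0.0446 -0.0429] 0.1903
s3 pin 15 [-0.01066496 -0.05890208  0.08921125] [ 0.00392991 -0.0493042   0.09449534]
  top 14 [-0.00979643 -0.05828306  0.09135422] [ 0.00392991 -0.0493042   0.09449534] [-0.00342552 -0.05383573  0.09363093]
  leg 0.135 3 x [-0.0084 -0.0065 -0.0059] y [-0.0414 -0.0393 -0.0392] 0.1361
  leg 0.145 10 x [-0.0085 -0.0071 -0.0058] y [-0.0429 -0.0401 -0.0368] 0.1413
  leg 0.155 14 x [-0.0079 -0.0059 -0.003 ] y [-0.0434 -0.0412 -0.039 ] 0.151
  leg 0.165 13 x [-0.0072 -0.0047 -0.0027] y [-0.043  -0.0418 -0.0384] 0.1601
  leg 0.175 15 x [-0.0074 -0.0045 -0.0005] y [-0.0437 -0.0419 -0.0386] 0.1701
  leg 0.185 20 x [-0.0067 -0.0034  0.0026] y [-0.0436 -0.0408 -0.0375] 0.1807
  leg 0.195 16 x [-0.0066 -0.0044 -0.0003] y [-0.0454 -0.0409 -0.0385] 0.1904
```

View pics/w2.png

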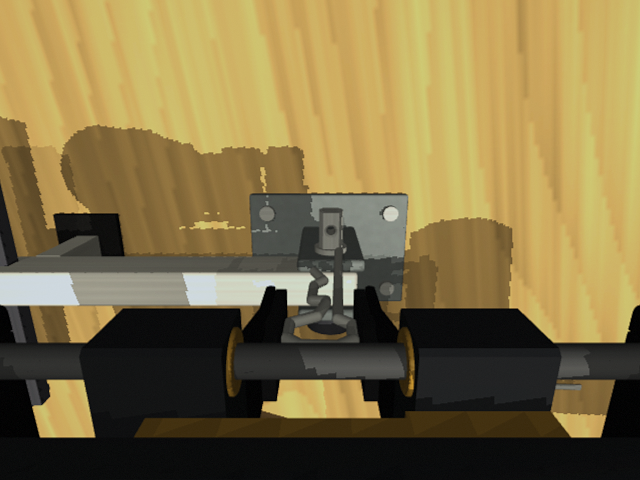

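The wrist view shows the cross hole at about (331,230) and the clip held with its leg tip near (337,247). The leg leans about 3° in the clip's plane, so I'll tilt the tool to straighten it and measure again.

Emit:
play_rows(
  commands="0 0 0 -0.031 -0.184 0;0 0 0 -0.031 -0.184 0;0 0 0 0 0 0;0 0 0 0 0 0;0 0 0 0 0 0",
)

```text
time_s: 10.45
tcp_pos: [0.5123, -0.2003, 0.2198]
ee_rot: [[-0.167, -0.984, 0.055], [-0.986, 0.167, -0.009], [-0.0, -0.056, -0.998]]
wrist_force: [-0.6, -0.5, -0.1]
gripper_width: 0.34
gripper_force: 29.9
```

```bash
cat > leg.py <<'E'
from m import *
import sys
def leg(n,lo,hi):
    p,d,i=load(n);L=loc(cloud(i,d));pts=[]
    for h in np.arange(lo,hi,.008):
        k=L[(d>0)&(abs(L[...,2]-h)<.004)&(abs(L[...,1]+.043)<.012)&(L[...,0]<.0045)&(L[...,0]>-.02)]
        if len(k)>5: pts.append([k[:,2].mean(),(np.percentile(k[:,0],3)+np.percentile(k[:,0],97))/2,np.median(k[:,1]),k[:,1].min()])
    pts=np.array(pts);print(pts.round(4));return np.polyfit(pts[:,0],pts[:,1],1),np.polyfit(pts[:,0],pts[:,2],1)
def hole(n):
    p,d,i=load(n);c=proj(i,np.r_[B+Y*-.0435,.094]);u,v=c.round().astype(int);g=cv2.cvtColor(p,cv2.COLOR_BGR2GRAY)
    w=g[v-9:v+10,u-9:u+10];print(w[::1]);return c
E
python3 -c "
from leg import *
s=r.sense();print('tcp local',loc(s['tcp_pos']),s['ee_rot'][:,2])
snap('wrist','w3')
fx,fy=leg('w3',.14,.18);print('slopes',fx[0],fy[0],'at z=.135',np.polyval(fx,.135),np.polyval(fy,.135))
print(hole('w3'))
"
```

```text
tcp local [ 0.00736579 -0.04264963  0.21984535] [ 0.05509738 -0.0092925  -0.99843774]
[[ 0.1405  0.0006 -0.0449 -0.0454]
 [ 0.1481  0.0005 -0.0448 -0.0455]
 [ 0.1562  0.0004 -0.0447 -0.0453]
 [ 0.1639  0.0003 -0.0448 -0.0456]
 [ 0.1718  0.0005 -0.0448 -0.0455]]
slopes -0.006766993990258563 0.0016886649524290127 at z=.135 0.0006245994382100507 -0.044815372698413895
[[ 78  78  84 111 122 119 119 121 121 122 121 123 123 118 116 118 119 119
  122]
 [ 76  78  84 112 122 120 119 121 122 121 121 123 122 119 117 118 118 120
  121]
 [ 78  78  83 110 123 118 119 120 124 123 122 125 124 119 115 118 118 120
  122]
 [ 77  78  84 112 122 121 118 123 114 107 104 102 105 110 116 118 119 120
  122]
 [ 77  76  83 111 122 121 114 100  91  85  78  77  81  86  97 114 121 121
  122]
 [ 78  78  83 111 123 115  97  79  64  52  46  46  49  57  76  99 116 121
  123]
 [ 78  78  84 112 120 102  83  63  44  36  36  36  35  39  59  83 101 117
  119]
 [ 79  78  84 112 112  94  75  55  50  44  40  41  44  51  54  76  90 112
  116]
 [ 78  78  84 112 109  94  70  51  58  59  61  61  61  60  56  63  82 108
  114]
 [ 78  78  84 112 109  97  70  49  58  63  65  64  63  61  54  67  87 105
  111]
 [ 78  78  84 110 108 100  82  58  57  63  64  64  62  60  53  71  92 107
  113]
 [ 78  77  90 113 114 105  94  66  56  61  63  63  60  57  64  87  98 109
  113]
 [ 78  78  92 115 116 107 104  87  64  59  61  61  58  67  89 103 103 114
  115]
 [ 79  76  91 114 122 113 110 106 102  95  82  78  77  92 104 103 111 120
  115]
 [ 78  75  91 114 122 119 116 112 111 112 108 104 103 105 108 109 115 122
  116]
 [ 77  77  91 114 121 120 120 117 116 113 114 112 109 110 112 116 119 119
  115]
 [ 79  76  91 113 122 120 120 122 120 118 119 121 120 115 117 118 117 120
  116]
 [ 78  76  92 115 121 121 121 120 123 121 122 123 123 118 117 118 120 121
  116]
 [ 79  77  92 114 120 121 119 122 121 120 120 123 122 116 116 119 120 120
  110]]
[339.24383652 231.44052946]
```

```bash
python3 -c "
from leg import *
p,d,i=load('w3');print(loc(plane(i,340.4,230.7,.094)),loc(plane(i,341.4,231.7,.094)))
# leg foot
u,v=proj(i,np.r_[B+X*.0005+Y*-.043,.135]);print(u,v)
L=loc(cloud(i,d));q=L[(d>0)&(L[...,2]>.125)&(L[...,2]<.142)&(abs(L[...,0])<.008)&(abs(L[...,1]+.043)<.012)];print(len(q),q.min(0),q.max(0))
"
```

```text
[-0.0008507  -0.04408711  0.094     ] [-0.00160748 -0.04332716  0.094     ]
337.81827913958153 249.20694944905415
21 [-0.00158089 -0.0454333   0.13747192] [ 0.00289318 -0.04363825  0.14188725]
```

Emit:
play_rows(
  commands="-0.052 -0.025 0 0 0 0;0 0 -0.4 0 0 0;0 0 -0.4 0 0 0;0 0 -0.3 0 0 0;0 0 0 0 0 0;0 0 0 0 0 0",
)

```text
time_s: 11.1
tcp_pos: [0.5104, -0.2014, 0.1863]
ee_rot: [[-0.168, -0.984, 0.054], [-0.986, 0.167, -0.009], [0.0, -0.055, -0.998]]
wrist_force: [-0.2, 0.1, 0.1]
gripper_width: 0.339
gripper_force: 29.9
```

```bash
python3 -c "
from leg import *
s=r.sense();print('tcp local',loc(s['tcp_pos']),s['wrist_force'])
snap('wrist','w4');fx,fy=leg('w4',.108,.148);print('slopes',fx[0],fy[0],'at z=.1',np.polyval(fx,.1),np.polyval(fy,.1))
p,d,i=load('w4');cv2.imwrite('pics/w4c.png',cv2.resize(p[170:330,240:440],(800,640)[:2] if 0 else (750,600),interpolation=cv2.INTER_CUBIC))
"
```

```text
tcp local [ 0.0057306  -0.04406318  0.1862503 ] [-0.23293564  0.07300774  0.05729699]
[[ 0.1084 -0.0011 -0.0462 -0.0469]
 [ 0.1161 -0.0012 -0.0462 -0.0468]
 [ 0.1239 -0.0013 -0.0463 -0.0468]
 [ 0.1323 -0.0012 -0.0462 -0.047 ]
 [ 0.1399 -0.0013 -0.0462 -0.0468]]
slopes -0.003784931208936405 -0.0020876477925917043 at z=.1 -0.0011322681212852812 -0.04616355592376118
```

View pics/w4c.png

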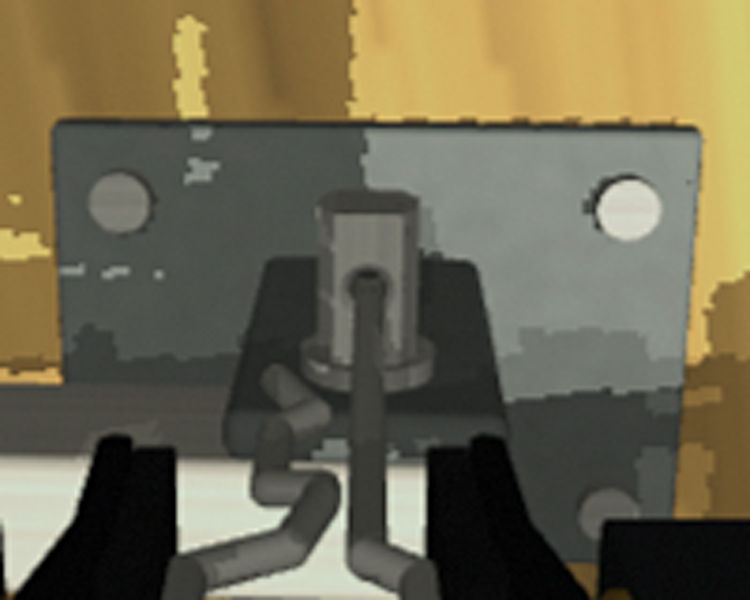

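The crop shows the leg's foot at (368,285), centred over the countersink. I'll lower it in.

Emit:
play_rows(
  commands="0 0 -0.15 0 0 0;0 0 -0.15 0 0 0;0 0 -0.15 0 0 0;0 0 -0.15 0 0 0;0 0 -0.15 0 0 0;0 0 0 0 0 0;0 0 0 0 0 0",
)

```text
time_s: 11.85
tcp_pos: [0.5105, -0.2013, 0.1641]
ee_rot: [[-0.168, -0.984, 0.055], [-0.986, 0.167, -0.009], [0.0, -0.056, -0.998]]
wrist_force: [0.6, 0.2, -1.2]
gripper_width: 0.338
gripper_force: 29.9
```

Foot at about 0.079, so it's in the hole with no force on it. I'll lower it until the flare just meets the pin.

Emit:
play_rows(
  commands="0 0 -0.2 0 0 0;0 0 -0.2 0 0 0;0 0 -0.2 0 0 0;0 0 -0.2 0 0 0;0 0 -0.2 0 0 0;0 0 0 0 0 0;0 0 0 0 0 0;0 0 0 0 0 0",
)

```text
time_s: 12.65
tcp_pos: [0.5106, -0.2013, 0.1344]
ee_rot: [[-0.168, -0.984, 0.055], [-0.986, 0.167, -0.009], [-0.0, -0.056, -0.998]]
wrist_force: [-0.2, -0.5, -0.7]
gripper_width: 0.341
gripper_force: 29.9
```

Emit:
play_rows(
  commands="0 0 -0.1 0 0 0;0 0 -0.1 0 0 0;0 0 -0.1 0 0 0;0 0 -0.1 0 0 0;0 0 0 0 0 0",
)

```text
time_s: 13.15
tcp_pos: [0.5122, -0.2017, 0.1235]
ee_rot: [[-0.167, -0.984, 0.059], [-0.986, 0.166, -0.011], [0.0, -0.06, -0.998]]
wrist_force: [1.7, 0.3, 4.9]
gripper_width: 0.338
gripper_force: 29.9
```

Emit:
play_rows(
  commands="0 0 -0.1 0 0 0;0 0 -0.1 0 0 0;0 0 0 0 0 0",
)

```text
time_s: 13.45
tcp_pos: [0.5119, -0.2014, 0.1161]
ee_rot: [[-0.167, -0.984, 0.058], [-0.986, 0.167, -0.01], [-0.0, -0.059, -0.998]]
wrist_force: [4.4, -0.4, -1.8]
gripper_width: 0.339
gripper_force: 29.8
```

Emit:
play_rows(
  commands="0 0 -0.1 0 0 0;0 0 -0.1 0 0 0;0 0 -0.07 0 0 0;0 0 0 0 0 0;0 0 0 0 0 0",
)

```text
time_s: 13.95
tcp_pos: [0.5095, -0.2012, 0.1076]
ee_rot: [[-0.168, -0.984, 0.053], [-0.986, 0.168, -0.009], [-0.0, -0.054, -0.999]]
wrist_force: [1.3, -0.3, -0.2]
gripper_width: 0.334
gripper_force: 30.0
```

Emit:
play_rows(
  commands="0 0 -0.05 0 0 0;0 0 0 0 0 0;0 0 0 0 0 0",
)

```text
time_s: 14.25
tcp_pos: [0.5098, -0.2013, 0.1067]
ee_rot: [[-0.168, -0.984, 0.054], [-0.986, 0.168, -0.009], [0.0, -0.055, -0.999]]
wrist_force: [0.9, 0.2, 2.3]
gripper_width: 0.337
gripper_force: 30.0
```

```bash
python3 -c "
from leg import *
s=r.sense();print(s['tcp_pos'],s['wrist_force'])
p,d,i=snap('wrist','w5');cv2.imwrite('pics/w5c.png',cv2.resize(p[170:330,240:440],(750,600),interpolation=cv2.INTER_CUBIC))
"
```

```text
[ 0.50979154 -0.20132383  0.10666626] [0.86754438 0.24669037 2.33620903]
```

View pics/w5c.png

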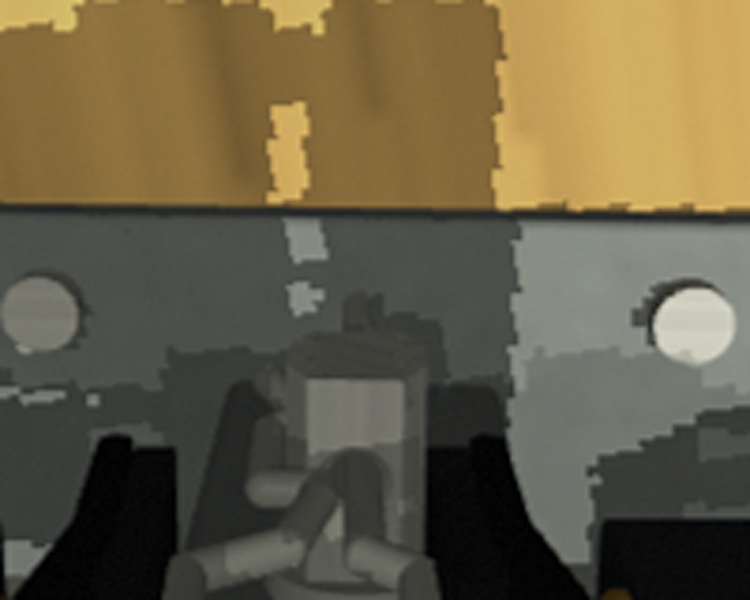

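The crop shows the leg through the pin with its foot visible below, and the bow beside the pin with its shoulder on top. I'll press slightly more, open, and go up.

Emit:
play_rows(
  commands="0 0 -0.06 0 0 0;0 0 0 0 0 0;0 0 0 0 0 0",
)

```text
time_s: 14.6
tcp_pos: [0.5115, -0.2017, 0.1061]
ee_rot: [[-0.167, -0.984, 0.058], [-0.986, 0.167, -0.01], [0.001, -0.059, -0.998]]
wrist_force: [-0.6, 0.1, 5.8]
gripper_width: 0.339
gripper_force: 29.9
```

Emit:
play_rows(
  commands="0 0 0 0 0 0;0 0 0 0 0 0;0 0 0 0 0 0;0 0 0 0 0 0;0 0 0 0 0 0;0 0 0.4 0 0 0;0 0 0.8 0 0 0;0 0 0.8 0 0 0;0 0 0.8 0 0 0;0 0 0 0 0 0;0 0 0 0 0 0",
  grip=70,
)

```text
time_s: 15.7
tcp_pos: [0.5107, -0.2012, 0.1899]
ee_rot: [[-0.168, -0.984, 0.057], [-0.986, 0.168, -0.009], [-0.001, -0.058, -0.998]]
wrist_force: [-0.5, 0.0, 0.1]
gripper_width: 0.802
gripper_force: 0.0
```

```bash
python3 -c "
from leg import *
snap('side','s6');snap('wrist','w6')
for n in('w6','s6'):
    p,d,i=load(n);L=loc(cloud(i,d));q=L[(d>0)&(abs(L[...,0]-.005)<.03)&(abs(L[...,1]+.044)<.014)&(L[...,2]>.1)&(L[...,2]<.16)]
    print(n,len(q),q.min(0),q.max(0))
    for lo,hi in((.1,.107),(.107,.117),(.117,.13),(.13,.15)):
        k=q[(q[:,2]>lo)&(q[:,2]<hi)]
        if len(k)>5: print(lo,len(k),k.min(0).round(4),k.max(0).round(4))
p=load('w6')[0];cv2.imwrite('pics/w6c.png',cv2.resize(p[150:350,220:460],(720,600),interpolation=cv2.INTER_CUBIC))
"
```

```text
w6 898 [-0.00971593 -0.04725728  0.10001177] [ 0.02079878 -0.04156941  0.14070961]
0.1 55 [-0.003 -0.047  0.1  ] [ 0.0122 -0.0436  0.1068]
0.107 161 [-0.0043 -0.0469  0.107 ] [ 0.0136 -0.0418  0.117 ]
0.117 218 [-0.0097 -0.047   0.1171] [ 0.0208 -0.0419  0.13  ]
0.13 464 [-0.0096 -0.0473  0.1304] [ 0.0208 -0.0416  0.1407]
s6 118 [-0.01198513 -0.04805955  0.10016508] [ 0.0181184  -0.03899515  0.13976216]
0.1 14 [-0.0051 -0.0437  0.1002] [ 0.0064 -0.0397  0.1061]
0.107 31 [-0.0099 -0.0457  0.1077] [ 0.0181 -0.039   0.1168]
0.117 31 [-0.012  -0.0475  0.1173] [ 0.018  -0.039   0.1299]
0.13 42 [-0.0104 -0.0481  0.1305] [ 0.0169 -0.0394  0.1398]
```

View pics/w6c.png

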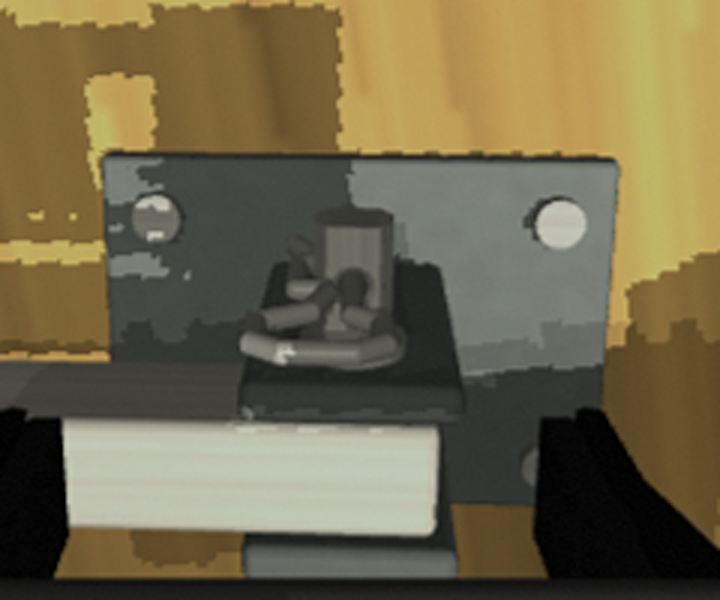

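The crop shows the clip upright in the pin with its bow beside the pin. The top of the loop is at z of about 0.140, against 0.1395 nominal, and the gripper is clear. I'll hand it in.

```bash
python3 -c "
from station import r
print(r.finish_job())"
```

```text
the job is handed in; nothing more can be done
None
```

The job is handed in at about 16 s of the 61 s allowed: the pin is pushed home, the R-clip is seated through its cross hole with the bow over the pin, and the gripper is clear; `finish_job()` returned no verdict.

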